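# Match the old bracket and slide out its spare

## Robot

A 7-joint arm with a two-finger parallel gripper is mounted at the origin on the work surface. World frame = base frame: x ahead of the robot, y to its left, z up, the work surface at z = 0. Lengths are in m, angles in rad, forces in N, time in s.
With the tool pointing down it reaches from about 0.425 to 0.925 m from the base axis. Payload 6.8 kg.
Tool frame: the origin (TCP) lies between the finger pads; the fingertips stand 11 mm ahead of it and the grasp point (between the pads) lies 8 mm behind it; z points along the fingers, y is the line along which they close (so a half turn about z gives the same grasp; the last joint's range is limited). The gripper opens to 85 mm and grips with 20 to 120 N. Pads are 22 mm wide; open, the fingers measure 114 mm over their backs; the gripper's body (76 mm by 85 mm) begins 54 mm behind the grasp point. The pads swing forward as they close: fully open they stand 13 mm farther back than shut.
Start: joints at [1.193, 0.477, 0.022, 1.555, -0.011, 1.109, -0.083], TCP at [0.18, -0.651, 0.242] pointing down, gripper open.
Joint ranges: [-2.96, 2.96], [-0.34, 2.1], [-1.41, 1.46], [0.24, 2.44], [-1.37, 4.51], [0.17, 1.92], [-2.96, 2.96]. Speed limits (rad/s): [2.39, 2.39, 3.14, 3.14, 3.14, 3.14, 3.14].

## Interface

Orientations are given as a rotation vector (axis times angle).
In Python, from bench import r gives the robot as it stands.
- The arm moves only by the tool send_rows, never from a script. Its argument "deltas" is a list of rows, each an object of numbers: "dx", "dy", "dz": the shift along the world's x, y, z in mm; "rx", "ry", "rz": the turn, a rotation vector about the world's x, y, z in degrees. A call has 1 to 5 rows; each row is the pose to reach, as a shift and turn from the pose commanded when the call began; what a row does not reach only later rows make up. A row lasts 1/12 s, in which the tool goes at most 41.7 mm and 7.16 degrees, less where a joint would pass 70% of its speed; a pose out of reach is approached as far as the arm can. A call with a gripper value outside its range is refused whole. "jaw" is the finger opening in mm, from 0 to 85.4, set as the call begins (left out, the last holds). The fingers move at their own pace and stop on an object; "newtons" is the grip in N (left out, the last holds). Time passes only in rows, so rows that repeat a pose let the fingers close. It gives the time, the measured TCP pose, the force, the opening and the grip force at its end, in the units of the state.
- r.get_obs(): the state, without advancing time (a new reading comes with each control period).
- r.grab_frame(name): name is "scene" or "top" or "wrist"; returns a dict with "frame" (384x512x3 uint8, blue, green, red), "z_map" (384x512 float32, m along the optical axis (not along the pixel's ray), 0 where there is no reading), "vertical_fov" (degrees; the focal length in pixels is half the picture's height over the tangent of half this angle, whatever the lens; pixels are square), "cx", "cy" (the principal point, pixels), "xyz" and "orientation" of the camera in the world. Camera axes: x right, y down, z forward; pixel columns grow to the right and rows downward; lengths in m; the calibration is good to about 2 mm. A picture is of the moment at which its call begins.
- r.hand_in(): hands the job in; it is judged then, once.
The state is a dict: "clock": time; "joints": joint angles; "qvel": joint speeds; "tau": joint torques, N m; "tcp_pos": TCP position; "orientation": TCP orientation; "contact_force": force on the tool from outside, world axes, zero at the start; "moment": the same for the moment, N m; "grip_width": finger opening in m; "gripper_force": force on a finger pad.
Only numpy, scipy, OpenCV 4.12 (cv2) and the standard library are available. Lean on these libraries where they do the work, as an engineer would, in place of code of your own. Each camera call takes 0.05 s, during which the arm holds its last target. There are 200 camera calls.

## Task

The old bracket on the black mat beside the spares rack is to be replaced: find the spare of the same shape in the rack and slide it out of its lane and along the front rail until it lies flush against both the rail and the end stop. Keep it flat on the rack's floor all the way, sliding and never lifting it, leave the other two spares in their places, and do not disturb the old brackets or the beaker.

Things in the scene. Friction and masses are not known exactly. Their poses are not given: they have to be found in the camera images.
- rack: Spares rack fixed to the bench. Origin: on the bench plane, in the inner face of the steel front rail, abreast of the middle lane; x points away from the robot into the lanes, y left along the rail. The brackets slide on its dark grey floor, top at z 8 mm. Rail: face at x 0, y -185 to +305 mm, top at z 20 mm. Between rail and lanes: open apron, x 0 to 90 mm; free floor too left of the lanes
- lanes (a point): Middle of the middle lane's open mouth, on the rack's floor (rack x 90 mm, y 0). Three lanes, one spare each, run from here 146 mm along rack x to a back wall, centred at rack y -116, 0, +116 mm, 110 mm wide inside, walls up to z 28 mm. Spares start 2 to 18 mm inside the mouths, bar towards the rail, with 58 to 74 mm of free floor behind them
- stop: Fixed steel end stop on the rack's left part, square to the rail, 80 mm long from the rail, 25 mm thick, top 30 mm above the bench, a knob on it up to 38 mm. Origin: on the rack's floor, at the corner of the rail's face and the stop's right-hand (-y) face, where the bracket comes to lie. Axes as the rack's
- mat (a point): Centre of the top of the black rubber mat (150 mm square, 4 mm thick, fixed) to the right of the rack; the old bracket lying on it is the sample to be matched
- spare_u (a point): Spare U-shaped bracket in one of the lanes, about 0.2 kg, flat aluminium, 70 x 96 x 16 mm. Centre of its bounding box, half-way up. A bar 32 mm deep and 96 mm wide runs along its own y at its -x edge (x -35 to -3 mm); two legs, each 22 mm wide, run from the bar's two ends to x +35 mm (a U; 52 mm gap). Centre of mass at x -7 mm
- spare_t (a point): Spare T-shaped bracket in one of the lanes, about 0.2 kg, flat aluminium, 70 x 96 x 16 mm. Centre of its bounding box, half-way up. A bar 32 mm deep and 96 mm wide runs along its own y at its -x edge (x -35 to -3 mm); one leg 24 mm wide runs from the bar's middle to x +35 mm (a T). Centre of mass at x -11 mm
- spare_l (a point): Spare L-shaped bracket in one of the lanes, about 0.2 kg, flat aluminium, 70 x 96 x 16 mm. Centre of its bounding box, half-way up. A bar 32 mm deep and 96 mm wide runs along its own y at its -x edge (x -35 to -3 mm); one leg 24 mm wide runs from the bar's -y end to x +35 mm (an L). Centre of mass at x -11, y -8 mm
- old_u (a point): Old U-shaped bracket, same shape, size and frame as spare_u. Lies either on the mat (then it is the sample) or in the white scrap tray at the left, at any yaw
- old_t (a point): Old T-shaped bracket, same shape, size and frame as spare_t. Lies either on the mat (then it is the sample) or in the white scrap tray at the left, at any yaw
- old_l (a point): Old L-shaped bracket, same shape, size and frame as spare_l. Lies either on the mat (then it is the sample) or in the white scrap tray at the left, at any yaw
- beaker: Glass beaker, 70 mm across, 85 mm high, beyond the mat, not needed. Origin: centre of its underside

How it is judged:
On the way:
1. the spare that matches the sample has been drawn wholly out of its lane onto the apron (((horizontal distance between old_u and mat below 0.07 m and x of spare_u in the frame of rack below 0.052 m) or (horizontal distance between old_t and mat below 0.07 m and x of spare_t in the frame of rack below 0.052 m) or (horizontal distance between old_l and mat below 0.07 m and x of spare_l in the frame of rack below 0.052 m))), for 0.1 s.
At the end, for the whole second after the job is handed in: The spare of the same shape as the old bracket on the mat lies flat and at rest on the rack's floor, flush (gaps up to 4 mm, within 0.06 rad of square) against both the front rail and the end stop's right-hand face (((horizontal distance between old_u and mat below 0.07 m and x of spare_u in the frame of rack between 0.03 and 0.039 m and y of spare_u in the frame of stop between -0.052 and -0.043 m and angle between the x axis of spare_u and the x axis of rack, either way round below 0.06 rad and angle between spare_u's own z axis and vertical below 0.06 rad and height (world z) of spare_u below 0.022 m) or (horizontal distance between old_t and mat below 0.07 m and x of spare_t in the frame of rack between 0.03 and 0.039 m and y of spare_t in the frame of stop between -0.052 and -0.043 m and angle between the x axis of spare_t and the x axis of rack, either way round below 0.06 rad and angle between spare_t's own z axis and vertical below 0.06 rad and height (world z) of spare_t below 0.022 m) or (horizontal distance between old_l and mat below 0.07 m and x of spare_l in the frame of rack between 0.03 and 0.039 m and y of spare_l in the frame of stop between -0.052 and -0.043 m and angle between the x axis of spare_l and the x axis of rack, either way round below 0.06 rad and angle between spare_l's own z axis and vertical below 0.06 rad and height (world z) of spare_l below 0.022 m))); the robot touches nothing.
It fails at once if a spare was lifted by more than 15 mm or tipped up by more than 0.3 rad ((height (world z) of spare_u above 0.031 m or angle between spare_u's own z axis and vertical above 0.3 rad) or (height (world z) of spare_t above 0.031 m or angle between spare_t's own z axis and vertical above 0.3 rad) or (height (world z) of spare_l above 0.031 m or angle between spare_l's own z axis and vertical above 0.3 rad)).
It fails at once if a spare that does not match the sample was moved by more than 15 mm ((not (horizontal distance between old_u and mat below 0.07 m) and distance of spare_u from where it was at the start of the episode above 0.015 m) or (not (horizontal distance between old_t and mat below 0.07 m) and distance of spare_t from where it was at the start of the episode above 0.015 m) or (not (horizontal distance between old_l and mat below 0.07 m) and distance of spare_l from where it was at the start of the episode above 0.015 m)).
It fails at once if an old bracket was moved by more than 15 mm (distance of any of old_u, old_t, old_l from where it was at the start of the episode above 0.015 m).
It fails at once if the beaker was moved by more than 20 mm (distance of beaker from where it was at the start of the episode above 0.02 m).
It also fails if it takes over 54 s, if anything falls off the work surface, if the arm or the gripper's body presses on something with over 40 N, if the wrist force passes 120 N, or if a joint passes its speed limit or range.

## Working session

There is one attempt and no reset: what is moved stays moved. The work goes in short steps, Python scripts to look and compute and a tool call to move; the robot and the scene stay as the last step left them, time stands still between calls to the robot, and variables do not carry over. Pictures are saved under pics/ and viewed, at most 10 in all, crops included, and the job is handed in when it is done.

Besides the shell and the picture viewer there is one more tool, called after "Emit:" as name(argument=value, ...) on one line, values as JSON. send_rows: Moves the arm, as the interface text tells. Its arguments: {"type":"object","properties":{"deltas":{"type":"array","items":{"type":"object","properties":{"dx":{"type":"number"},"dy":{"type":"number"},"dz":{"type":"number"},"rx":{"type":"number"},"ry":{"type":"number"},"rz":{"type":"number"}}}},"jaw":{"type":"number"},"newtons":{"type":"number"}},"required":["deltas"]}

```bash
mkdir -p pics; cat > h.py <<'E'
import numpy as np, cv2
from scipy.spatial.transform import Rotation as R
from bench import r
def grab(n,f=None):
    d=r.grab_frame(n)
    if f: cv2.imwrite('pics/'+f,d['frame'])
    np.savez('last_'+n+'.npz',**{k:np.array(v) for k,v in d.items()})
    return d
def pt(d,u,v,z=None):
    """pixel->world; with z: intersect plane of that height, else depth"""
    f=384/2/np.tan(np.radians(float(d['vertical_fov']))/2)
    o=np.array(d['orientation'],float); M=R.from_rotvec(o).as_matrix() if o.size==3 else o
    ray=M@np.array([(u-float(d['cx']))/f,(v-float(d['cy']))/f,1]); p=np.array(d['xyz'],float)
    s=(z-p[2])/ray[2] if z is not None else d['z_map'][int(round(v)),int(round(u))]
    return p+s*ray
E
python3 - <<'E'
from h import *
for n in('top','scene'):
    d=grab(n,n+'0.png'); print(n,d['xyz'],d['orientation'],d['vertical_fov'],d['cx'],d['cy'])
print(r.get_obs())
a=cv2.imread('pics/top0.png'); cv2.imwrite('pics/top0b.png',cv2.resize(a,(800,600),interpolation=cv2.INTER_CUBIC))
E
```

```text
top [0.35148977 0.03251866 1.45896807] [-2.13746414  2.15595923 -0.13735565] 43.70883762619458 254.20865070780835 187.82396941471077
scene [ 1.55769427 -0.20543745  0.77019489] [-1.80692556 -1.39366769  0.7606542 ] 56.0249523030823 256.1530678268806 189.51229673694777
{'clock': 0.1, 'joints': array([ 1.19290373,  0.47774506,  0.02234945,  1.55629536, -0.01150215,
        1.10933076, -0.08309058]), 'qvel': array([ 0.00247631, -0.00309062, -0.0024721 , -0.00214353,  0.00074359,
        0.00103667, -0.0007851 ]), 'tau': array([ 3.69605783e-03, -5.97764146e+01,  1.61269795e+00, -2.81956708e+01,
        1.27176617e-02,  4.99834932e-03,  3.99599841e-06]), 'tcp_pos': array([ 0.17976498, -0.65010585,  0.24142871]), 'orientation': array([-3.11144747e+00, -4.22323802e-01,  5.36696105e-04]), 'contact_force': array([-0.31204745,  0.38384854, -0.05496985]), 'moment': array([ 0.01830177,  0.02139317, -0.03179563]), 'gripper_force': 0.0, 'grip_width': 0.08509773576450702}
```

View pics/top0b.png

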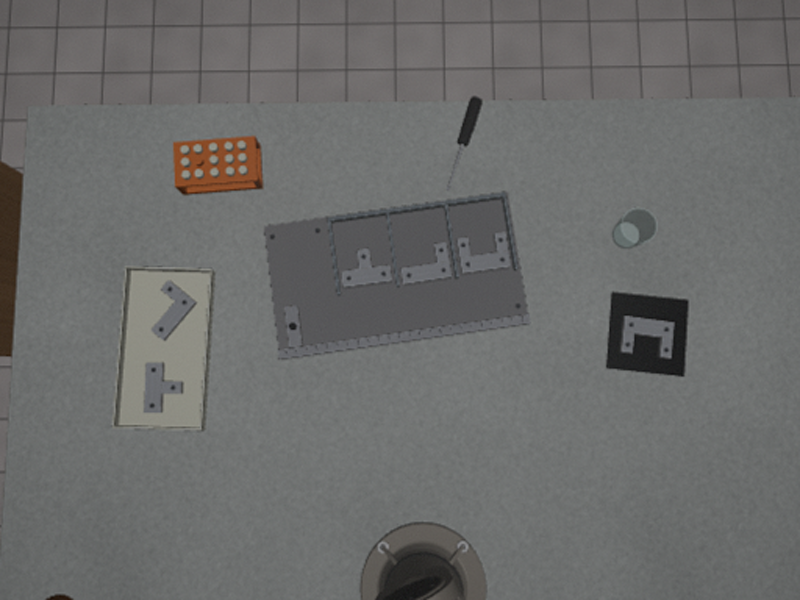

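View pics/scene0.png

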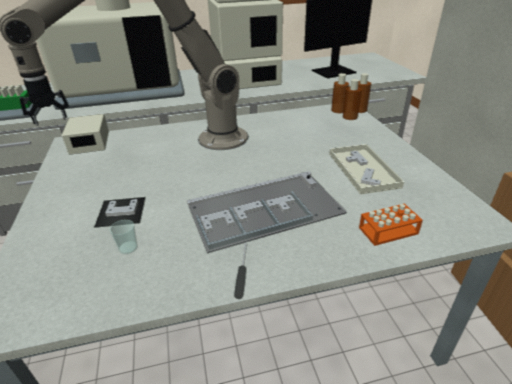

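The sample on the mat (about 647,338 in the enlarged top view) is the U. The matching spare is in the right-hand lane (about 484,253), and the stop is at about 292,327. Next I'll enlarge the rack to measure it.

```bash
python3 - <<'E'
from h import *
a=cv2.imread('pics/top0.png')[115:235,165:345]; cv2.imwrite('pics/crop.png',cv2.resize(a,None,fx=4.4,fy=4.4,interpolation=cv2.INTER_CUBIC))
E
```

```text
(no output)
```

View pics/crop.png

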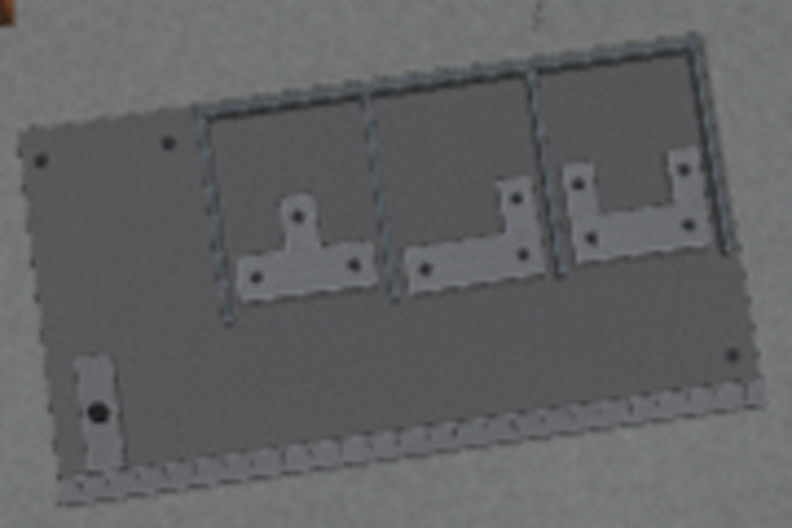

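```bash
cat >> h.py <<'E'
def rep():
    o=r.get_obs(); M=R.from_rotvec(o['orientation']).as_matrix()
    print(o['clock'],'tcp',o['tcp_pos'].round(4),'tooly yaw',np.degrees(np.arctan2(M[1,1],M[0,1])).round(2),'z',M[:,2].round(3),'F',o['contact_force'].round(1),'w',o['grip_width'].round(4),'j',o['joints'].round(2)); return o
E
python3 - <<'E'
from h import *
d=dict(np.load('last_top.npz'))
c=lambda u,v,z:pt(d,(u+.5)/4.4-.5+165,(v+.5)/4.4-.5+115,z)
rl,rr=c(57,475,.02),c(766,380,.02)
print('rail',rl,rr,np.linalg.norm(rl-rr))
y=(rl-rr)/np.linalg.norm(rl-rr); x=np.array([y[1],-y[0],0]); O=rr+.185*y; O[2]=0
print('rack O',O,'yaw',np.degrees(np.arctan2(x[1],x[0])))
for n,q in dict(bl=(578,263,.024),br=(712,244,.024),tl=(564,167,.024),tr=(696,149,.024),st=(113,355,.03),sb=(124,466,.03)).items():
    p=c(*q); print(n,p,'rack',(p-O)@x,(p-O)@y)
rep()
E
```

```text
rail [0.44570283 0.27563132 0.02      ] [ 0.50665681 -0.21047806  0.02      ] 0.48991603502739606
rack O [ 0.48363963 -0.02691552  0.        ] yaw 7.147100996926825
bl [ 0.58852356 -0.08292941  0.024     ] rack 0.09709988750978366 -0.06862803203444967
br [ 0.60093056 -0.17560698  0.024     ] rack 0.0978797988384691 -0.16212914241757795
tl [ 0.65613129 -0.07455863  0.024     ] rack 0.16522377321804277 -0.0687338563958738
tr [ 0.66796653 -0.16641524  0.024     ] rack 0.16553851313542892 -0.16134925271405673
st [0.52678596 0.23670426 0.03      ] rack 0.07560992218236803 0.2562033061529123
sb [0.4507678  0.22844956 0.03      ] rack -0.0008446121198583394 0.2574707072995136Traceback (most recent call last):
  File "<stdin>", line 10, in <module>
  File "h.py", line 18, in rep
    print(o['clock'],'tcp',o['tcp_pos'].round(4),'tooly yaw',np.degrees(np.arctan2(M[1,1],M[0,1])).round(2),'z',M[:,2].round(3),'F',o['contact_force'].round(1),'w',o['grip_width'].round(4),'j',o['joints'].round(2)); return o
                                                                                                                                                                    ^^^^^^^^^^^^^^^^^^^^^
AttributeError: 'float' object has no attribute 'round'
```

```bash
sed -i "s/o\['grip_width'\].round(4)/round(o['grip_width'],4)/" h.py
```

Emit:
send_rows(deltas=[{"dx": 26, "dy": 30, "rz": -2}, {"dx": 52, "dy": 60, "rz": -4}, {"dx": 78, "dy": 90, "rz": -6}, {"dx": 104, "dy": 120, "rz": -8}, {"dx": 130, "dy": 150, "rz": -8.3}], jaw=20)

```text
$.deltas[0]: bad value
```

Emit:
send_rows(deltas=[{"dx": 26, "dy": 30}, {"dx": 52, "dy": 60}, {"dx": 78, "dy": 90}, {"dx": 104, "dy": 120}, {"dx": 130, "dy": 150}])

```text
$.deltas[0]: bad value
```

Emit:
send_rows(deltas=[{"dx": 26, "dy": 30}, {"dx": 52, "dy": 60}, {"dx": 78, "dy": 90}, {"dx": 104, "dy": 120}, {"dx": 130, "dy": 150}])

```text
$.deltas[0]: bad value
```

Emit:
send_rows(deltas=[{"dx": 26, "dy": 28, "dz": -20}, {"dx": 52, "dy": 56, "dz": -40}, {"dx": 76, "dy": 78, "dz": -60}, {"dx": 76, "dy": 78, "dz": -80}, {"dx": 76, "dy": 78, "dz": -80}])

```text
$.deltas[0]: bad value
```

Emit:
send_rows(deltas=[{"dx": 26, "dy": 30, "dz": 0, "rx": 0, "ry": 0, "rz": -2}, {"dx": 52, "dy": 60, "dz": 0, "rx": 0, "ry": 0, "rz": -4}, {"dx": 78, "dy": 90, "dz": 0, "rx": 0, "ry": 0, "rz": -6}, {"dx": 104, "dy": 120, "dz": 0, "rx": 0, "ry": 0, "rz": -8}, {"dx": 130, "dy": 150, "dz": 0, "rx": 0, "ry": 0, "rz": -8.3}], jaw=20)

```text
clock: 0.52
tcp_pos: [0.3107, -0.4988, 0.2419]
orientation: [-3.135, -0.193, 0.001]
contact_force: [1.0, -0.5, 0.8]
grip_width: 0.0258
gripper_force: 0.0
```

Emit:
send_rows(deltas=[{"dx": 26, "dy": 30, "dz": 0, "rx": 0, "ry": 0, "rz": 0}, {"dx": 52, "dy": 60, "dz": 0, "rx": 0, "ry": 0, "rz": 0}, {"dx": 78, "dy": 90, "dz": 0, "rx": 0, "ry": 0, "rz": 0}, {"dx": 104, "dy": 120, "dz": 0, "rx": 0, "ry": 0, "rz": 0}, {"dx": 130, "dy": 150, "dz": 0, "rx": 0, "ry": 0, "rz": 0}])

```text
clock: 0.93
tcp_pos: [0.4406, -0.3488, 0.2421]
orientation: [-3.135, -0.196, 0.001]
contact_force: [0.8, -0.8, 0.8]
grip_width: 0.0202
gripper_force: 0.0
```

Emit:
send_rows(deltas=[{"dx": 26, "dy": 30, "dz": 0, "rx": 0, "ry": 0, "rz": 0}, {"dx": 52, "dy": 60, "dz": 0, "rx": 0, "ry": 0, "rz": 0}, {"dx": 78, "dy": 90, "dz": 0, "rx": 0, "ry": 0, "rz": 0}, {"dx": 104, "dy": 120, "dz": 0, "rx": 0, "ry": 0, "rz": 0}, {"dx": 130, "dy": 150, "dz": 0, "rx": 0, "ry": 0, "rz": 0}])

```text
clock: 1.35
tcp_pos: [0.5706, -0.1989, 0.242]
orientation: [-3.135, -0.196, 0.001]
contact_force: [-0.7, -0.6, 0.1]
grip_width: 0.0199
gripper_force: 0.0
```

Emit:
send_rows(deltas=[{"dx": 26, "dy": 28, "dz": -20, "rx": 0, "ry": 0, "rz": 0}, {"dx": 52, "dy": 56, "dz": -40, "rx": 0, "ry": 0, "rz": 0}, {"dx": 76, "dy": 78, "dz": -60, "rx": 0, "ry": 0, "rz": 0}, {"dx": 76, "dy": 78, "dz": -80, "rx": 0, "ry": 0, "rz": 0}, {"dx": 76, "dy": 78, "dz": -80, "rx": 0, "ry": 0, "rz": 0}])

```text
clock: 1.77
tcp_pos: [0.6442, -0.1189, 0.1571]
orientation: [-3.132, -0.204, 0.012]
contact_force: [-1.4, -1.2, -1.0]
grip_width: 0.0199
gripper_force: 0.0
```

```bash
python3 - <<'E'
from h import *
rep(); d=grab('wrist','w1.png')
E
```

```text
1.7667 tcp [ 0.6442 -0.1189  0.1571] tooly yaw -82.56 z [-0.008  0.002 -1.   ] F [-1.4 -1.2 -1. ] w 0.0199 j [ 0.23  0.54 -0.19  1.66  0.12  0.96 -1.45]
```

View pics/w1.png

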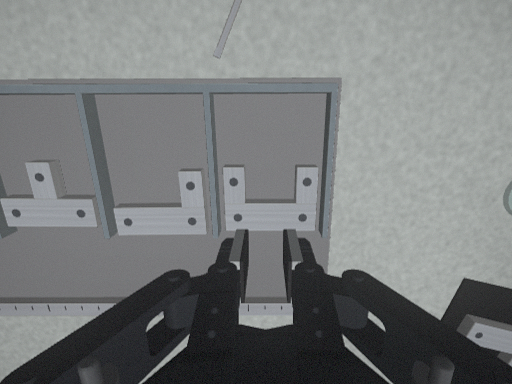

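The U in the right lane is in view: bar corners (224,232) and (316,229), leg tops at (224,167) and (317,166). The fingers span about x 233 to 302.

```bash
cat >> h.py <<'E'
a=np.radians(7.147); X=np.array([np.cos(a),np.sin(a),0]); Y=np.array([-np.sin(a),np.cos(a),0]); O=np.array([.48364,-.02692,0])
rk=lambda p:(np.array([(p-O)@X,(p-O)@Y,p[2]])*1000).round(1)
E
python3 - <<'E'
from h import *
d=dict(np.load('last_wrist.npz')); o=rep()
print('tcp rack',rk(o['tcp_pos']))
for q in[(224,232),(316,229),(224,167),(317,166),(244,203),(296,203)]: print(q,rk(pt(d,*q,.024)))
for q in[(211,237),(330,237),(10,303),(280,303)]: print(q,rk(pt(d,*q,.028 if q[1]<300 else .02)))
for v in(236,245,260,270):
  z=d['z_map'][v]; m=[u for u in range(200,340) if 0<z[u]<.2]
  if m: print(v,[ (u,rk(pt(d,u,v))) for u in (m[0],m[-1])], [u for u in m if u+1 not in m or u-1 not in m])
E
```

```text
1.8167 tcp [ 0.6443 -0.1215  0.1594] tooly yaw -82.73 z [-0.006  0.001 -1.   ] F [ 0.4 -1.1  0.4] w 0.0199 j [ 0.23  0.54 -0.19  1.66  0.12  0.96 -1.45]
tcp rack [ 147.6 -113.8  159.4]
(224, 232) [ 94.8 -66.   24. ]
(316, 229) [  99.  -164.5   24. ]
(224, 167) [165.9 -69.   24. ]
(317, 166) [ 167.5 -161.3   24. ]
(244, 203) [128.  -88.2  24. ]
(296, 203) [ 128.4 -142.    24. ]
(211, 237) [ 90.8 -52.6  28. ]
(330, 237) [  91.6 -179.2   28. ]
(10, 303) [ -2.8 195.4  20. ]
(280, 303) [  -0.  -128.4   20. ]
236 [(234, array([158.8, -94.2, 159.6])), (297, array([ 159. , -127.3,  159.5]))] [234, 248, 283, 297]
245 [(221, array([155. , -87.7, 162.3])), (310, array([ 155.2, -134. ,  162.1]))] [221, 248, 283, 310]
260 [(216, array([154.6, -87.5, 176.2])), (315, array([ 154.9, -134.2,  176.1]))] [216, 248, 283, 315]
270 [(208, array([159.1, -87.1, 191.1])), (323, array([ 159.9, -134.6,  191.7]))] [208, 247, 284, 323]
```

Emit:
send_rows(deltas=[{"dx": 0, "dy": -1, "dz": -30, "rx": 0, "ry": 0, "rz": 0}, {"dx": 0, "dy": -1, "dz": -60, "rx": 0, "ry": 0, "rz": 0}, {"dx": 0, "dy": -1, "dz": -90, "rx": 0, "ry": 0, "rz": 0}, {"dx": 0, "dy": -1, "dz": -100, "rx": 0, "ry": 0, "rz": 0}, {"dx": 0, "dy": -1, "dz": -100, "rx": 0, "ry": 0, "rz": 0}])

```text
clock: 2.23
tcp_pos: [0.6438, -0.1249, 0.0607]
orientation: [-3.136, -0.193, 0.007]
contact_force: [-1.2, -0.0, 0.6]
grip_width: 0.0202
gripper_force: 0.0
```

```bash
python3 - <<'E'
from h import *
d=grab('wrist','w2.png');o=rep(); print('tcp rack',rk(o['tcp_pos']))
E
```

```text
2.2833 tcp [ 0.6454 -0.1248  0.0627] tooly yaw -82.93 z [-0.001 -0.    -1.   ] F [-0.9  0.4  0. ] w 0.0195 j [ 0.22  0.65 -0.17  1.72  0.15  0.78 -1.47]
tcp rack [ 148.4 -117.2   62.7]
```

View pics/w2.png

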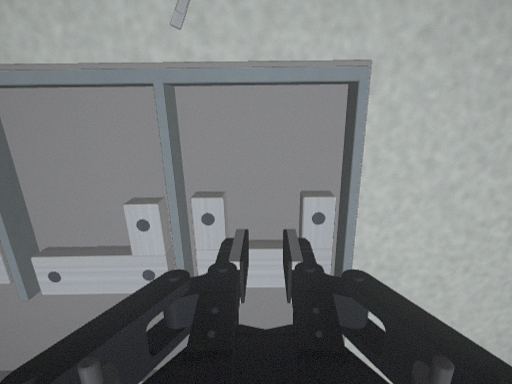

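The fingers (mid x about 266) are over the U's gap (226 to 301). I'll shift slightly left and lower.

Emit:
send_rows(deltas=[{"dx": 0, "dy": 2, "dz": -10, "rx": 0, "ry": 0, "rz": 0}, {"dx": 0, "dy": 2, "dz": -20, "rx": 0, "ry": 0, "rz": 0}, {"dx": 0, "dy": 2, "dz": -30, "rx": 0, "ry": 0, "rz": 0}, {"dx": 0, "dy": 2, "dz": -40, "rx": 0, "ry": 0, "rz": 0}, {"dx": 0, "dy": 2, "dz": -40, "rx": 0, "ry": 0, "rz": 0}])

```text
clock: 2.7
tcp_pos: [0.6444, -0.1214, 0.02]
orientation: [-3.135, -0.196, 0.005]
contact_force: [-0.4, 0.5, -0.0]
grip_width: 0.0195
gripper_force: 0.0
```

```bash
python3 - <<'E'
from h import *
o=rep(); print('tcp rack',rk(o['tcp_pos']))
E
```

```text
2.7 tcp [ 0.6444 -0.1214  0.02  ] tooly yaw -82.83 z [-0.003  0.    -1.   ] F [-0.4  0.5 -0. ] w 0.0195 j [ 0.21  0.71 -0.16  1.73  0.16  0.71 -1.49]
tcp rack [ 147.7 -113.7   20. ]
```

Emit:
send_rows(deltas=[{"dx": -10, "dy": -1.2, "dz": 0, "rx": 0, "ry": 0, "rz": 0}, {"dx": -20, "dy": -2.5, "dz": 0, "rx": 0, "ry": 0, "rz": 0}, {"dx": -30, "dy": -3.7, "dz": 0, "rx": 0, "ry": 0, "rz": 0}, {"dx": -40, "dy": -5, "dz": 0, "rx": 0, "ry": 0, "rz": 0}, {"dx": -50, "dy": -6.2, "dz": 0, "rx": 0, "ry": 0, "rz": 0}])

```text
clock: 3.12
tcp_pos: [0.5947, -0.1282, 0.0228]
orientation: [3.135, 0.195, 0.001]
contact_force: [0.2, -0.0, -0.8]
grip_width: 0.0202
gripper_force: 0.4
```

Emit:
send_rows(deltas=[{"dx": -10, "dy": -1.2, "dz": 0, "rx": 0, "ry": 0, "rz": 0}, {"dx": -20, "dy": -2.5, "dz": 0, "rx": 0, "ry": 0, "rz": 0}, {"dx": -30, "dy": -3.7, "dz": 0, "rx": 0, "ry": 0, "rz": 0}, {"dx": -40, "dy": -5, "dz": 0, "rx": 0, "ry": 0, "rz": 0}, {"dx": -44, "dy": -5.5, "dz": 0, "rx": 0, "ry": 0, "rz": 0}])

```text
clock: 3.53
tcp_pos: [0.5504, -0.1337, 0.0225]
orientation: [3.135, 0.195, -0.001]
contact_force: [1.5, 0.9, 0.8]
grip_width: 0.0202
gripper_force: 0.6
```

```bash
python3 - <<'E'
from h import *
o=rep(); print('tcp rack',rk(o['tcp_pos'])); grab('wrist','w3.png')
E
```

```text
3.5333 tcp [ 0.5504 -0.1337  0.0225] tooly yaw -82.87 z [-0.001 -0.    -1.   ] F [1.5 0.9 0.8] w 0.0202 j [ 0.26  0.6  -0.17  1.96  0.17  0.59 -1.47]
tcp rack [  52.9 -114.2   22.5]
```

View pics/w3.png

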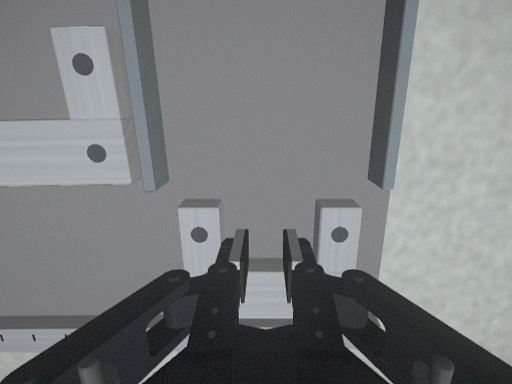

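The U is out on the apron, square, with its leg tips (row 207) below the lane-wall ends (row 190). Next I'll go a little closer to the rail, then slide left.

Emit:
send_rows(deltas=[{"dx": -6, "dy": -0.7, "dz": 0, "rx": 0, "ry": 0, "rz": 0}, {"dx": -7.2, "dy": 9.2, "dz": 0, "rx": 0, "ry": 0, "rz": 0}, {"dx": -9.7, "dy": 29, "dz": 0, "rx": 0, "ry": 0, "rz": 0}, {"dx": -12.2, "dy": 49, "dz": 0, "rx": 0, "ry": 0, "rz": 0}, {"dx": -14.7, "dy": 69, "dz": 0, "rx": 0, "ry": 0, "rz": 0}])

```text
clock: 4.0
tcp_pos: [0.537, -0.0636, 0.0223]
orientation: [3.135, 0.195, -0.0]
contact_force: [0.6, -1.1, 2.0]
grip_width: 0.0197
gripper_force: 1.3
```

Emit:
send_rows(deltas=[{"dx": -2.5, "dy": 20, "dz": 0, "rx": 0, "ry": 0, "rz": 0}, {"dx": -5, "dy": 40, "dz": 0, "rx": 0, "ry": 0, "rz": 0}, {"dx": -7.5, "dy": 60, "dz": 0, "rx": 0, "ry": 0, "rz": 0}, {"dx": -10, "dy": 80, "dz": 0, "rx": 0, "ry": 0, "rz": 0}, {"dx": -12.5, "dy": 100, "dz": 0, "rx": 0, "ry": 0, "rz": 0}])

```text
clock: 4.42
tcp_pos: [0.5243, 0.0368, 0.0223]
orientation: [3.135, 0.196, -0.001]
contact_force: [0.8, -2.3, 0.2]
grip_width: 0.0198
gripper_force: 1.4
```

Emit:
send_rows(deltas=[{"dx": -2.5, "dy": 20, "dz": 0, "rx": 0, "ry": 0, "rz": 0}, {"dx": -5, "dy": 40, "dz": 0, "rx": 0, "ry": 0, "rz": 0}, {"dx": -7.5, "dy": 60, "dz": 0, "rx": 0, "ry": 0, "rz": 0}, {"dx": -10, "dy": 80, "dz": 0, "rx": 0, "ry": 0, "rz": 0}, {"dx": -12.5, "dy": 100, "dz": 0, "rx": 0, "ry": 0, "rz": 0}])

```text
clock: 4.83
tcp_pos: [0.5116, 0.1366, 0.0222]
orientation: [3.135, 0.196, -0.001]
contact_force: [0.7, -2.6, 1.6]
grip_width: 0.02
gripper_force: 1.6
```

```bash
python3 - <<'E'
from h import *
o=rep(); print('tcp rack',rk(o['tcp_pos'])); grab('wrist','w4.png')
E
```

```text
4.8333 tcp [0.5116 0.1366 0.0222] tooly yaw -82.84 z [-0.001 -0.001 -1.   ] F [ 0.7 -2.6  1.6] w 0.02 j [-0.26  0.56 -0.15  2.04  0.16  0.55 -1.97]
tcp rack [ 48.  158.8  22.2]
```

View pics/w4.png

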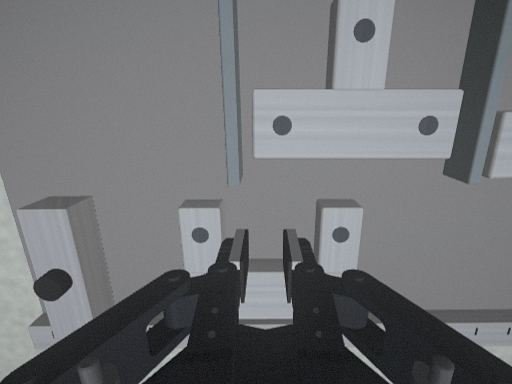

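The U rides square between the fingers. The stop (its right face at about column 105) is still some 50 mm to the left. I'll approach it, then press toward the rail.

Emit:
send_rows(deltas=[{"dx": -1.9, "dy": 15, "dz": 0, "rx": 0, "ry": 0, "rz": 0}, {"dx": -3.8, "dy": 30, "dz": 0, "rx": 0, "ry": 0, "rz": 0}, {"dx": -5.4, "dy": 43, "dz": 0, "rx": 0, "ry": 0, "rz": 0}, {"dx": -8.4, "dy": 42.5, "dz": 0, "rx": 0, "ry": 0, "rz": 0}, {"dx": -8.4, "dy": 42.5, "dz": 0, "rx": 0, "ry": 0, "rz": 0}])

```text
clock: 5.3
tcp_pos: [0.503, 0.1792, 0.0222]
orientation: [-3.135, -0.2, 0.001]
contact_force: [0.1, 1.2, 0.6]
grip_width: 0.0201
gripper_force: 0.1
```

Emit:
send_rows(deltas=[{"dx": -1, "dy": 0, "dz": 0, "rx": 0, "ry": 0, "rz": 0}, {"dx": -2, "dy": 0, "dz": 0, "rx": 0, "ry": 0, "rz": 0}, {"dx": -2, "dy": 0, "dz": 0, "rx": 0, "ry": 0, "rz": 0}])

```text
clock: 5.55
tcp_pos: [0.5017, 0.1772, 0.0222]
orientation: [3.135, 0.194, -0.001]
contact_force: [-0.2, 0.4, -0.4]
grip_width: 0.0203
gripper_force: 0.1
```

Emit:
send_rows(deltas=[{"dx": -1, "dy": 0, "dz": 0, "rx": 0, "ry": 0, "rz": 0}, {"dx": -2, "dy": 0, "dz": 0, "rx": 0, "ry": 0, "rz": 0}, {"dx": -2, "dy": 0, "dz": 0, "rx": 0, "ry": 0, "rz": 0}])

```text
clock: 5.8
tcp_pos: [0.4997, 0.1777, 0.0223]
orientation: [3.135, 0.195, -0.0]
contact_force: [-0.1, 0.1, -0.1]
grip_width: 0.02
gripper_force: 0.1
```

```bash
python3 - <<'E'
from h import *
o=rep(); print('tcp rack',rk(o['tcp_pos'])); grab('wrist','w5.png')
E
```

```text
5.8 tcp [0.4997 0.1777 0.0223] tooly yaw -82.87 z [-0. -0. -1.] F [-0.1  0.1 -0.1] w 0.02 j [-0.34  0.56 -0.15  2.04  0.16  0.55 -2.05]
tcp rack [ 41.4 201.   22.3]
```

View pics/w5.png

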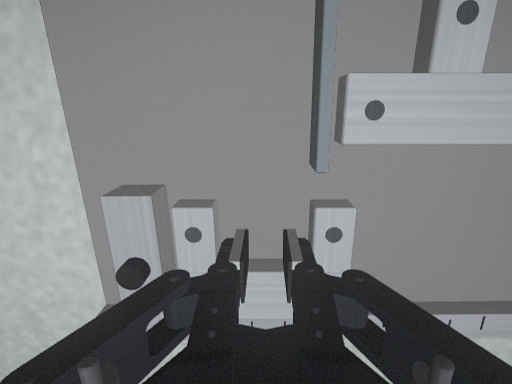

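The U is about 8 mm from the stop, judging by the stop's right face (column 160) and the left leg (column 173). I'll keep pressing to the rail.

Emit:
send_rows(deltas=[{"dx": -1, "dy": -0.1, "dz": 0, "rx": 0, "ry": 0, "rz": 0}, {"dx": -2, "dy": -0.2, "dz": 0, "rx": 0, "ry": 0, "rz": 0}, {"dx": -3, "dy": -0.3, "dz": 0, "rx": 0, "ry": 0, "rz": 0}, {"dx": -3, "dy": -0.3, "dz": 0, "rx": 0, "ry": 0, "rz": 0}])

```text
clock: 6.18
tcp_pos: [0.4985, 0.1782, 0.0228]
orientation: [-3.135, -0.196, -0.005]
contact_force: [4.5, 0.4, -0.9]
grip_width: 0.0203
gripper_force: 2.5
```

Emit:
send_rows(deltas=[{"dx": -1, "dy": -0.1, "dz": 0, "rx": 0, "ry": 0, "rz": 0}, {"dx": -2, "dy": -0.2, "dz": 0, "rx": 0, "ry": 0, "rz": 0}, {"dx": -2, "dy": -0.2, "dz": 0, "rx": 0, "ry": 0, "rz": 0}])

```text
clock: 6.43
tcp_pos: [0.4984, 0.1782, 0.0233]
orientation: [-3.134, -0.195, -0.011]
contact_force: [8.4, -0.9, -2.2]
grip_width: 0.0196
gripper_force: 4.2
```

Emit:
send_rows(deltas=[{"dx": -0.4, "dy": 3, "dz": 0, "rx": 0, "ry": 0, "rz": 0}, {"dx": -0.8, "dy": 6, "dz": 0, "rx": 0, "ry": 0, "rz": 0}, {"dx": -1.1, "dy": 9, "dz": 0, "rx": 0, "ry": 0, "rz": 0}, {"dx": -1.1, "dy": 9, "dz": 0, "rx": 0, "ry": 0, "rz": 0}])

```text
clock: 6.77
tcp_pos: [0.4974, 0.1862, 0.0234]
orientation: [-3.135, -0.194, -0.01]
contact_force: [7.6, -2.8, 1.3]
grip_width: 0.0199
gripper_force: 4.0
```

Emit:
send_rows(deltas=[{"dx": -0.3, "dy": 2, "dz": 0, "rx": 0, "ry": 0, "rz": 0}, {"dx": -0.5, "dy": 4, "dz": 0, "rx": 0, "ry": 0, "rz": 0}, {"dx": -0.5, "dy": 4, "dz": 0, "rx": 0, "ry": 0, "rz": 0}])

```text
clock: 7.02
tcp_pos: [0.4972, 0.1872, 0.0234]
orientation: [3.133, 0.191, 0.009]
contact_force: [9.0, -9.3, 3.6]
grip_width: 0.0197
gripper_force: 8.4
```

```bash
python3 - <<'E'
from h import *
o=rep(); print('tcp rack',rk(o['tcp_pos'])); 
E
```

```text
7.0167 tcp [0.4972 0.1872 0.0234] tooly yaw -83.04 z [ 0.006 -0.003 -1.   ] F [ 9.  -9.3  3.6] w 0.0197 j [-0.36  0.56 -0.15  2.04  0.16  0.54 -2.07]
tcp rack [ 40.1 210.8  23.4]
```

Emit:
send_rows(deltas=[{"dx": -3, "dy": -0.4, "dz": 0, "rx": 0, "ry": 0, "rz": 0}, {"dx": -3, "dy": -0.4, "dz": 0, "rx": 0, "ry": 0, "rz": 0}, {"dx": 4, "dy": -5, "dz": 0, "rx": 0, "ry": 0, "rz": 0}, {"dx": 9, "dy": -5, "dz": 0, "rx": 0, "ry": 0, "rz": 0}, {"dx": 9, "dy": -5, "dz": 0, "rx": 0, "ry": 0, "rz": 0}])

```text
clock: 7.43
tcp_pos: [0.5026, 0.1856, 0.0223]
orientation: [-3.135, -0.195, 0.0]
contact_force: [-0.4, 0.5, 0.1]
grip_width: 0.0202
gripper_force: 0.0
```

```bash
python3 - <<'E'
from h import *
o=rep(); print('tcp rack',rk(o['tcp_pos'])); 
E
```

```text
7.4333 tcp [0.5026 0.1856 0.0223] tooly yaw -82.89 z [-0.  0. -1.] F [-0.4  0.5  0.1] w 0.0202 j [-0.35  0.57 -0.15  2.03  0.16  0.55 -2.06]
tcp rack [ 45.3 208.6  22.3]
```

No contact force remains, so I'll lift.

Emit:
send_rows(deltas=[{"dx": 0, "dy": 0, "dz": 10, "rx": 0, "ry": 0, "rz": 0}, {"dx": 0, "dy": 0, "dz": 30, "rx": 0, "ry": 0, "rz": 0}, {"dx": 0, "dy": 0, "dz": 60, "rx": 0, "ry": 0, "rz": 0}, {"dx": 0, "dy": 0, "dz": 90, "rx": 0, "ry": 0, "rz": 0}, {"dx": 0, "dy": 0, "dz": 120, "rx": 0, "ry": 0, "rz": 0}])

```text
clock: 7.85
tcp_pos: [0.5007, 0.1863, 0.1438]
orientation: [-3.135, -0.199, 0.003]
contact_force: [0.6, -0.7, -1.2]
grip_width: 0.0205
gripper_force: 0.0
```

Emit:
send_rows(deltas=[{"dx": 0, "dy": 30, "dz": 30, "rx": 0, "ry": 0, "rz": 0}, {"dx": -40, "dy": 0, "dz": 30, "rx": 0, "ry": 0, "rz": 0}, {"dx": -60, "dy": 0, "dz": 30, "rx": 0, "ry": 0, "rz": 0}, {"dx": -60, "dy": 0, "dz": 30, "rx": 0, "ry": 0, "rz": 0}])

```text
clock: 8.18
tcp_pos: [0.4364, 0.1846, 0.1725]
orientation: [3.133, 0.2, -0.007]
contact_force: [-1.0, -0.2, -1.0]
grip_width: 0.0201
gripper_force: 0.0
```

```bash
python3 - <<'E'
from h import *
o=rep(); print('tcp rack',rk(o['tcp_pos'])); d=grab('wrist','w6.png')
cv2.imwrite('pics/w6b.png',cv2.resize(d['frame'],(800,600),interpolation=cv2.INTER_CUBIC))
E
```

```text
8.1833 tcp [0.4364 0.1846 0.1725] tooly yaw -82.7 z [-0.004 -0.002 -1.   ] F [-1.  -0.2 -1. ] w 0.0201 j [-0.34  0.25 -0.22  2.08  0.07  0.83 -2.05]
tcp rack [-20.6 215.8 172.5]
```

View pics/w6b.png

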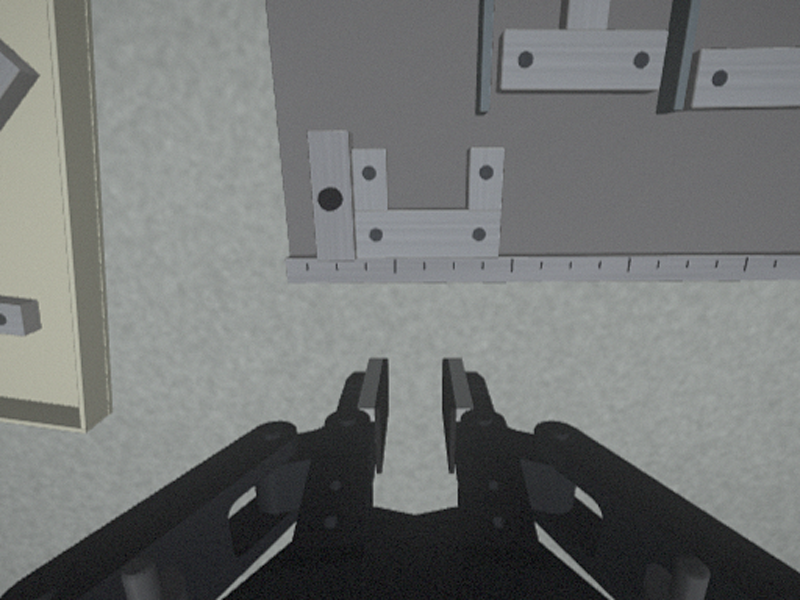

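The U lies flush: the bar's front edge (row 257) sits on the rail and its left side (column 353) is against the stop. The other spares are undisturbed.

```bash
python3 -c "
from bench import r
print(r.hand_in())"
```

```text
the job is handed in; nothing more can be done
None
```

The sample on the mat was the U, so I slid the spare U from the right-hand lane along the rail until it looked flush against both the rail and the end stop in the last wrist-camera picture, and handed the job in at about 8 s; no verdict came back.

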